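# Sort the tuned reed blocks back into their trays

## Robot

A 6-joint arm with a two-finger parallel gripper is mounted at the origin on the work surface. World frame = base frame: x ahead of the robot, y to its left, z up, the work surface at z = 0. Lengths are in m, angles in degrees, forces in N, time in s.
With the tool pointing down it reaches from about 0.4 to 0.825 m from the base axis. Payload 7 kg.
Tool frame: the origin (TCP) lies at the very end of the fingers, on their centre line; the grasp point (between the pads) lies 19 mm behind it (ctrl.grip_depth is the z of the grasp point in the tool frame, in m); z points along the fingers, y is the direction in which the jaws open and shut (so a half turn about z gives the same grasp; the last joint's range is limited). The gripper opens to 88 mm and grips with 3 to 60 N. Pads are 19 mm wide; open, the fingers measure 130 mm over their backs; the gripper's body (78 mm by 193 mm) begins 47 mm behind the grasp point.
Start: joints at [88.528, 20.546, 0.682, 0, -70.136, -16.507], TCP at [0.208, 0.642, 0.227] pointing down, gripper open.
Joint ranges: [-176.03, 176.03], [-82.01, 121.73], [-58.28, 71.71], [-173.87, 95.51], [-174.79, -0.11], [-173.66, 173.66]. Speed limits (degrees/s): [136.94, 136.94, 172.46, 180, 180, 180].

## Interface

Orientations are given as [roll, pitch, yaw] about the fixed x, y, z axes, in that order (R = Rz(yaw) Ry(pitch) Rx(roll)).
In Python, from plant import telemetry, snapshot, job, models, ctrl gives the robot as it stands.
- The arm moves only by the tool jog_arm, never from a script. Its argument "targets" is text: rows parted by semicolons, each of 7 numbers parted by spaces: the shift along the tool's x, y, z in m, then the turn, a rotation vector about the tool's x, y, z in degrees, then the gripper command: -1 is shut, 1 is fully open, values between are in proportion. A call has exactly 8 rows; each row is the pose to reach, as a shift and turn from the pose measured when the call began, along the tool's axes at that moment; what a row does not reach only later rows make up. A row lasts 1/8 s, in which the tool goes at most 62.5 mm and 10.7 degrees, less where a joint would pass 70% of its speed; a pose out of reach is approached as far as the arm can. A call with a gripper value outside its range is refused whole. The fingers move at their own pace and stop on an object; the grip force is fixed at half the most. Time passes only in rows, so rows that repeat a pose let the fingers close, or fill a call up. It gives the time, the measured TCP pose, the force and the opening at its end, in the units of the state.
- telemetry.get_obs(): the state, without advancing time (a new reading comes with each control period).
- snapshot(name): name is "scene" or "top" or "wrist"; returns a dict with "img" (420x560x3 uint8, red, green, blue), "range_z" (420x560 float32, m along the optical axis (not along the pixel's ray), 0 where there is no reading), "intrinsics" (3x3 intrinsics, pixels), "R" (3x3) and "t" (3): a world point X has camera coordinates R X + t. Camera axes: x right, y down, z forward; pixel columns grow to the right and rows downward; lengths in m; the calibration is good to about 2 mm. A picture is of the moment at which its call begins.
- job.close_job(): hands the job in, once; it reports no verdict.
Trained networks look in a picture, given as the dict that the camera call returned (one of the last four; its "shot" number tells which), for a name from the list of things; names that differ only in an ending like _2 or _b are one class to them, and where a whole thing is asked for, a point or a joint stands for the part that bears it (a point fixed in the world has none). Each returns a list of dicts, best first, with "conf" (0 to 1); they miss things now and then, are a little off and sometimes report something else, mostly with a low value. They report only what shows in the picture. A call takes as long as a camera call.
- models.cut_out(name, picture): "region" (420x560 bool, what is visible of it) and "uv" ([column, row] in pixels, amid what is visible of it).
- models.spot_point(name, picture): "uv" ([column, row] in pixels: a listed point, or the origin of a listed thing).
The state is a dict: "clock": time; "joint_pos": joint angles; "qvel": joint speeds; "tau": joint torques, N m; "tool_pos": TCP position; "orientation": TCP orientation; "force": force on the tool from outside, world axes, zero at the start; "moment": the same for the moment, N m; "opening": finger opening in m.
Only numpy, scipy, OpenCV 4.12 (cv2) and the standard library are available. Lean on these libraries where they do the work, as an engineer would, in place of code of your own. Each camera call takes 0.05 s, during which the arm holds its last target.

## Task

Clear the tuning bench: put the two long reed blocks into the tray with the two long bays and the two short reed blocks into the tray with the two short bays, one block to a bay, and put the round pitch pipe into the single square tray. Everything should lie flat on its tray floor, right way up, in the middle of its bay as near as you can. Do not push the black electronic tuner out of its place.

Things in the scene. Friction and masses are not known exactly. Their poses are not given: they have to be found in the camera images.
- long_a_mid (a point): Long reed block A: pale wooden block with an aluminium reed plate (slot, steel tongue, rivet) on top, 84 x 30 x 24 mm high, lying flat, about 55 g. This point is its centre, 12 mm above its underside; x along its length, z up. The two long blocks are alike and either may take either bay.
- long_b_mid (a point): Long reed block B: pale wooden block with an aluminium reed plate (slot, steel tongue, rivet) on top, 84 x 30 x 24 mm high, lying flat, about 55 g. This point is its centre, 12 mm above its underside; x along its length, z up. The two long blocks are alike and either may take either bay.
- short_a_mid (a point): Short reed block A: pale wooden block with an aluminium reed plate (slot, steel tongue, rivet) on top, 50 x 30 x 24 mm high, lying flat, about 35 g. This point is its centre, 12 mm above its underside; x along its length, z up. The two short blocks are alike and either may take either bay.
- short_b_mid (a point): Short reed block B: pale wooden block with an aluminium reed plate (slot, steel tongue, rivet) on top, 50 x 30 x 24 mm high, lying flat, about 35 g. This point is its centre, 12 mm above its underside; x along its length, z up. The two short blocks are alike and either may take either bay.
- pitch_pipe_mid (a point): Round pitch pipe: flat steel disc, 58 mm diameter, 22 mm high, small dark openings round its rim, lying flat, about 75 g. This point is its centre, 11 mm above its underside; z up.
- tray_long: Fixed low tray of pale wood with a grey floor, 227 x 64 mm, x along its length: two bays 106 x 54 mm inside, centres at x = +55.5 and -55.5 mm, y = 0. Origin on the work surface under its centre, z up. Floor 4 mm, 5 mm thick walls 10 mm above the work surface. A 44 mm finger notch, down to the floor, in the middle of both long sides of each bay lets fingers closing along the tray's y through.
- tray_short: Fixed low tray of pale wood with a grey floor, 159 x 64 mm, x along its length: two bays 72 x 54 mm inside, centres at x = +38.5 and -38.5 mm, y = 0. Origin on the work surface under its centre, z up. Floor 4 mm, 5 mm thick walls 10 mm above the work surface. A 44 mm finger notch, down to the floor, in the middle of both long sides of each bay lets fingers closing along the tray's y through.
- tray_round: Fixed low square tray of pale wood with a grey floor, 92 x 92 mm, one bay 82 x 82 mm inside. Origin on the work surface under its centre, z up. Floor 4 mm, 5 mm thick walls 10 mm above the work surface. A 44 mm finger notch, down to the floor, in the middle of the two sides that face along its y lets fingers closing along the tray's y through.
- tuner_mid (a point): Electronic tuner: loose black box with a dark display, 46 x 72 x 24 mm high (x, y, z), lying among the work, 120 g; not to be pushed. This point is its centre, 12 mm above its underside. Small loose odds and ends (up to 34 mm long, 12 mm high) also lie about, 50 mm or more from the centre of any block; they do not matter.

How it is judged (in metres and radians):
At the end, for the whole second after the job is handed in: One block of the right length in each bay, centre within 15 mm (short: 24 mm) along and 16 mm across of the bay centre; pitch pipe within 16 mm of the square tray's centre each way; all on the tray floor (height within 4 mm), tilt under 0.1 rad, released, at rest (((x of long_a_mid in the frame of tray_long between 0.0405 and 0.0705 m and y of long_a_mid in the frame of tray_long between -0.016 and 0.016 m and z of long_a_mid in the frame of tray_long between 0.012 and 0.02 m and x of long_b_mid in the frame of tray_long between -0.0705 and -0.0405 m and y of long_b_mid in the frame of tray_long between -0.016 and 0.016 m and z of long_b_mid in the frame of tray_long between 0.012 and 0.02 m) or (x of long_a_mid in the frame of tray_long between -0.0705 and -0.0405 m and y of long_a_mid in the frame of tray_long between -0.016 and 0.016 m and z of long_a_mid in the frame of tray_long between 0.012 and 0.02 m and x of long_b_mid in the frame of tray_long between 0.0405 and 0.0705 m and y of long_b_mid in the frame of tray_long between -0.016 and 0.016 m and z of long_b_mid in the frame of tray_long between 0.012 and 0.02 m)) and ((x of short_a_mid in the frame of tray_short between 0.0145 and 0.0625 m and y of short_a_mid in the frame of tray_short between -0.016 and 0.016 m and z of short_a_mid in the frame of tray_short between 0.012 and 0.02 m and x of short_b_mid in the frame of tray_short between -0.0625 and -0.0145 m and y of short_b_mid in the frame of tray_short between -0.016 and 0.016 m and z of short_b_mid in the frame of tray_short between 0.012 and 0.02 m) or (x of short_a_mid in the frame of tray_short between -0.0625 and -0.0145 m and y of short_a_mid in the frame of tray_short between -0.016 and 0.016 m and z of short_a_mid in the frame of tray_short between 0.012 and 0.02 m and x of short_b_mid in the frame of tray_short between 0.0145 and 0.0625 m and y of short_b_mid in the frame of tray_short between -0.016 and 0.016 m and z of short_b_mid in the frame of tray_short between 0.012 and 0.02 m)) and x of pitch_pipe_mid in the frame of tray_round between -0.016 and 0.016 m and y of pitch_pipe_mid in the frame of tray_round between -0.016 and 0.016 m and z of pitch_pipe_mid in the frame of tray_round between 0.011 and 0.019 m and angle between each of long_a_mid, long_b_mid, short_a_mid, short_b_mid, pitch_pipe_mid's own z axis and vertical below 0.1 rad and linear speed of each of long_a, long_b, short_a, short_b, pitch_pipe below 0.02 m/s); the robot touches nothing.
It fails at once if the electronic tuner is pushed more than 20 mm from its place (distance of tuner_mid from where it was at the start of the episode above 0.02 m).
It also fails if it takes over 115 s, if anything falls off the work surface, if the arm or the gripper's body presses on something with over 40 N, if the wrist force passes 120 N, or if a joint passes its speed limit or range.

## Working session

There is one attempt and no reset: what is moved stays moved. The work goes in short steps, Python scripts to look and compute and a tool call to move; the robot and the scene stay as the last step left them, time stands still between calls to the robot, and variables do not carry over. Pictures are saved under pics/ and viewed, and the job is handed in when it is done.

Besides the shell and the picture viewer there is one more tool, called as name(argument=value, ...) on one line, values as JSON. jog_arm: Moves the arm, as the interface text tells. Its arguments: {"type":"object","properties":{"targets":{"type":"string"}},"required":["targets"]}

```bash
ls; mkdir -p pics; cat > h.py <<'E'
import numpy as np, cv2
from plant import telemetry, snapshot, job, models, ctrl
def save(p,n): cv2.imwrite('pics/'+n+'.png',cv2.cvtColor(p['img'],cv2.COLOR_RGB2BGR))
def world(p,u,v,z=None):
    K,R,t=map(np.asarray,(p['intrinsics'],p['R'],p['t']))
    r=np.linalg.solve(K,np.array([u,v,1.0])); 
    c=-R.T@t; d=R.T@r
    if z is None:
        return c+d*p['range_z'][int(round(v)),int(round(u))]
    return c+d*(z-c[2])/d[2]
E
python3 - <<'E'
from h import *
o=telemetry.get_obs(); print(o)
for n in ("scene","top"):
    p=snapshot(n); save(p,n+'0'); print(n,-p['R'].T@p['t'])
E
```

```text
pics
{'clock': 0.0, 'joint_pos': array([ 8.85301979e+01,  2.05890483e+01,  6.31646151e-01, -2.02776502e-02,
       -7.01336887e+01, -1.65061908e+01]), 'qvel': array([ 0.01134693,  0.03906678,  0.02791031, -0.00404602, -0.04419609,
        0.03394293]), 'tau': array([-1.92182000e-03, -5.82713342e+01,  2.93054974e+01,  6.99724361e+00,
        6.81298159e-03, -1.70704088e-04]), 'tool_pos': array([0.20819888, 0.64156614, 0.22563295]), 'orientation': array([ 1.79907247e+02, -7.60651437e-03, -1.79828928e+01]), 'force': array([0.14099917, 0.07313151, 0.4921083 ]), 'moment': array([-0.05851035,  0.00263491, -0.02342599]), 'opening': 0.08781769657332489}
scene [ 1.04576353 -0.49238454  1.16108559]
top [ 0.3652336  -0.00487838  1.0000817 ]
```

View pics/top0.png

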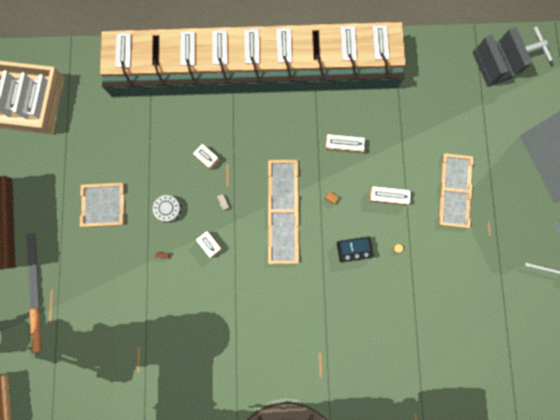

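View pics/scene0.png

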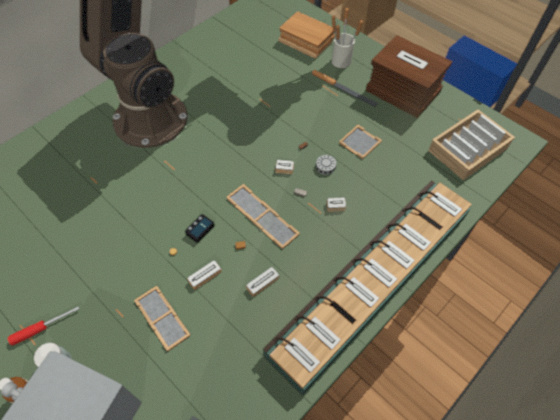

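```bash
python3 - <<'E'
from h import *
p=snapshot("top")
print(p['range_z'][300,280])
zs=dict(long_a_mid=.024,short_a_mid=.024,pitch_pipe_mid=.022,tuner_mid=.024,tray_long=.01,tray_short=.01,tray_round=.01)
for n,z in zs.items():
    for d in models.cut_out(n,p):
        if d['conf']<.3: continue
        m=d['region']; 
        # pts
        vs,us=np.nonzero(m)
        P=np.array([world(p,u,v) for u,v in zip(us,vs)])
        top=P[P[:,2]>z-.006]
        rect=cv2.minAreaRect((P[:,:2]*1000).astype(np.float32)); rt=cv2.minAreaRect((top[:,:2]*1000).astype(np.float32)) if len(top)>5 else None
        print(n,round(d['conf'],2),np.round(d['uv']),len(us),np.round(P[:,2].max(),3),np.round(rect[0]),np.round(rect[1]),round(rect[2],1),'top',rt and (np.round(rt[0],1),np.round(rt[1]),round(rt[2],1)))
    for d in models.spot_point(n,p): 
        if d['conf']>.3: print('   spot',round(d['conf'],2),np.round(d['uv']),np.round(world(p,*d['uv'],z=(z/2 if 'mid' in n else 0)),4))
E
```

```text
0.97896206
long_a_mid 0.84 [389. 197.] 581 1.0 [ 476. -129.] [ 71. 325.] 29.3 top (array([ 475.7, -129. ]), array([ 70., 325.]), 29.5)
   spot 0.91 [385. 197.] [ 0.5356 -0.2301  0.012 ]
short_a_mid 0.53 [207. 157.] 365 0.03 [642. 161.] [61. 35.] 42.2 top (array([637.4, 159.9]), array([50., 30.]), 46.7)
   spot 0.69 [207. 154.] [0.6433 0.1589 0.012 ]
   spot 0.41 [451. 190.] [ 0.5455 -0.3741  0.012 ]
pitch_pipe_mid 0.95 [165. 208.] 623 1.0 [466. 130.] [332.  58.] 63.3 top (array([463.6, 127.2]), array([325.,  56.]), 63.1)
   spot 0.64 [167. 208.] [0.5262 0.2462 0.011 ]
tuner_mid 0.78 [354. 250.] 739 1.0 [410. -97.] [ 49. 198.] 12.4 top (array([410.5, -96.5]), array([ 49., 198.]), 12.4)
   spot 0.88 [355. 252.] [ 0.4177 -0.1587  0.012 ]
tray_long 0.72 [284. 214.] 2958 1.0 [495.  -6.] [ 65. 259.] 88.7 top (array([494.8,  -6.7]), array([ 62., 259.]), 88.6)
   spot 0.77 [283. 214.] [ 0.5061 -0.0066  0.    ]
tray_short 0.57 [455. 190.] 2089 1.0 [ 447. -248.] [151. 491.] 35.6 top (array([ 446.9, -248.3]), array([151., 491.]), 35.6)
   spot 0.96 [451. 192.] [ 0.5432 -0.3786  0.    ]
tray_round 0.81 [102. 205.] 1778 1.0 [487. 216.] [491. 111.] 73.9 top (array([485.9, 213.1]), array([486., 111.]), 73.9)
   spot 0.87 [105. 206.] [0.5359 0.3861 0.    ]
```

The top view shows the long blocks at (345,143) and (390,195), the short blocks at (206,156) and (208,244), the disc at (166,208), the tuner at (355,249) and the trays at (283,212), (456,190) and (103,205). Next I'll measure them from the depth map.

```bash
cat >> h.py <<'E'
def cloud(p):
    K,R,t=map(np.asarray,(p['intrinsics'],p['R'],p['t']))
    z=p['range_z']; v,u=np.mgrid[:z.shape[0],:z.shape[1]]
    r=np.stack([u,v,np.ones_like(u)],-1)@np.linalg.inv(K).T
    W=(r*z[...,None]-t)@R
    W[z==0]=np.nan
    return W
def blobs(p,uvs,zlo,zhi,win=22):
    W=cloud(p); m=((W[...,2]>zlo)&(W[...,2]<zhi)).astype(np.uint8)
    n,l=cv2.connectedComponents(m,connectivity=8)
    for u,v in uvs:
        sub=l[max(0,v-3):v+4,max(0,u-3):u+4]; s=sub[sub>0]
        if len(s)==0: print((u,v),'none'); continue
        k=np.bincount(s).argmax(); P=W[l==k]
        r=cv2.minAreaRect((P[:,:2]*1000).astype(np.float32))
        (cx,cy),(a,b),th=r
        if a<b: a,b,th=b,a,th+90
        yaw=(th+90)%180-90
        print((u,v),len(P),'c',np.round((cx,cy),1),'mean',np.round(P.mean(0)*1000,1),'size',np.round((a,b),1),'longaxis yaw',round(yaw,1))
E
python3 - <<'E'
from h import *
p=snapshot("top")
blobs(p,[(345,143),(390,195),(206,156),(208,244),(166,208),(355,249)],.016,.04)
W=cloud(p); print(W[300,280],W[143,345],W[212,283],W[225,285])
print('trays');m=0
# trays: by cut_out mask + height 6..14mm
for n,q in (('tray_long',(283,212)),('tray_short',(456,190)),('tray_round',(103,205))):
    d=[d for d in models.cut_out(n,p)][0]
    mk=d['region']&(W[...,2]<.02)
    n_,l=cv2.connectedComponents(mk.astype(np.uint8)); k=np.bincount(l[l>0]).argmax()
    P=W[l==k]; r=cv2.minAreaRect((P[:,:2]*1000).astype(np.float32)); print(n,len(P),np.round(r[0],1),np.round(r[1],1),round(r[2],1))
    T=P[P[:,2]>.0075]; r=cv2.minAreaRect((T[:,:2]*1000).astype(np.float32)); print('   rim',len(T),np.round(r[0],1),np.round(r[1],1),round(r[2],1))
a=cv2.resize(p['img'][130:265,70:270],None,fx=4,fy=4,interpolation=cv2.INTER_CUBIC);cv2.imwrite('pics/c1.png',a[...,::-1])
a=cv2.resize(p['img'][120:270,255:485],None,fx=3.4,fy=3.4,interpolation=cv2.INTER_CUBIC);cv2.imwrite('pics/c2.png',a[...,::-1])
E
```

```text
(345, 143) 523 c [ 657.8 -148.5] mean [ 656.7 -147.6   23.8] size [84.1 30.8] longaxis yaw 83.2
(390, 195) 540 c [ 537.3 -239.1] mean [ 536.7 -238.4   23.8] size [82.9 30.1] longaxis yaw 81.9
(206, 156) 304 c [637.3 160.1] mean [636.7 159.6  23.9] size [49.2 30. ] longaxis yaw 47.6
(208, 244) 330 c [443.4 155. ] mean [442.8 154.   24.1] size [50.  30.1] longaxis yaw 37.7
(166, 208) 562 c [523.6 245.9] mean [523.5 245.6  22.6] size [57.5 55.8] longaxis yaw -76.3
(355, 249) 736 c [ 423.6 -157.2] mean [ 423.3 -156.8   24.1] size [72.1 45.9] longaxis yaw -83.2
[ 0.32120654  0.00549342 -0.00261743] [ 0.65598928 -0.14722241  0.02601616] [ 0.51004668 -0.00655341  0.00487219] [ 0.48123891 -0.01006089  0.00528111]
trays
tray_long 2972 [511.7  -6.4] [ 65.7 225.7] 88.6
   rim 517 [511.7  -7.2] [ 62.4 225.6] 88.6
tray_short 2092 [ 547.6 -389.4] [ 69.3 161.5] 82.3
   rim 349 [ 546.3 -388. ] [ 65.  158.9] 81.7Traceback (most recent call last):
  File "<stdin>", line 8, in <module>
IndexError: list index out of range
```

```bash
python3 - <<'E'
from h import *
p=snapshot("top")
W=cloud(p)
for n,box in (('r',(70,170,135,240)),('l',(262,150,305,272)),('s',(436,146,480,236))):
    u0,v0,u1,v1=box; S=W[v0:v1,u0:u1].reshape(-1,3)
    T=S[(S[:,2]>.0075)&(S[:,2]<.016)]
    r=cv2.minAreaRect((T[:,:2]*1000).astype(np.float32)); print(n,len(T),np.round(r[0],1),np.round(r[1],1),round(r[2],1),'z',np.percentile(T[:,2],90))
a=cv2.resize(p['img'][130:265,70:270],None,fx=4,fy=4,interpolation=cv2.INTER_CUBIC);cv2.imwrite('pics/c1.png',a[...,::-1])
a=cv2.resize(p['img'][120:270,255:485],None,fx=3.4,fy=3.4,interpolation=cv2.INTER_CUBIC);cv2.imwrite('pics/c2.png',a[...,::-1])
E
```

```text
r 372 [537.9 390.7] [92.4 95.3] 1.6 z 0.012803474913596543
l 549 [509.6  -7.1] [ 62.4 229.3] 88.6 z 0.012373107040457035
s 374 [ 546.5 -387.6] [ 65.4 159.7] 81.9 z 0.011910475969206205
```

View pics/c1.png

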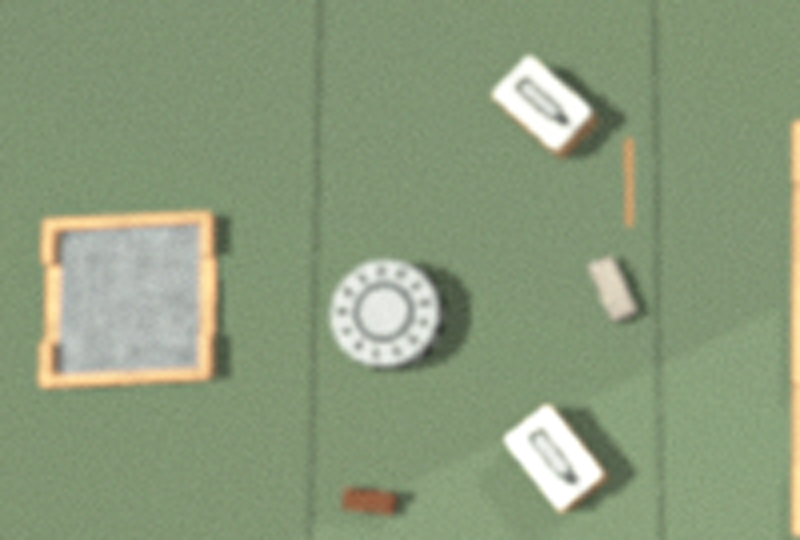

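View pics/c2.png

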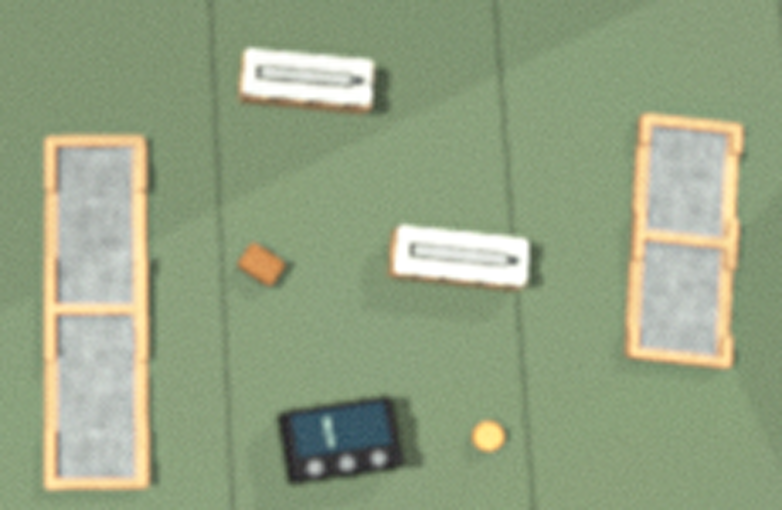

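```bash
cat > g.py <<'E'
import sys,numpy as np
from scipy.spatial.transform import Rotation as Ro
from plant import telemetry
o=telemetry.get_obs(); R=Ro.from_euler('xyz',o['orientation'],degrees=True); p=o['tool_pos']
print('t',round(o['clock'],2),'pos',np.round(p,4),'rpy',np.round(o['orientation'],2),'open',round(o['opening'],4),'q',np.round(o['joint_pos'],0),'F',np.round(o['force'],1))
for a in sys.argv[1:]:
    x,y,z,yaw=map(float,a.split(','))
    d=R.inv().apply(np.array([x,y,z])/1000-p); rv=(R.inv()*Ro.from_euler('xyz',[180,0,yaw],degrees=True)).as_rotvec(degrees=True)
    print(a,'->',np.round(d,4),np.round(rv,2))
E
python3 g.py 524,246,80,2 524,246,4,2
```

```text
t 1.1 pos [0.2084 0.642  0.2266] rpy [180.    -0.   -17.98] open 0.0876 q [ 89.  21.   1.   0. -70. -17.] F [ 0.3 -0.1 -0.1]
524,246,80,2 -> [0.4225 0.2792 0.1466] [  0.    -0.   -19.98]
524,246,4,2 -> [0.4225 0.2792 0.2226] [  0.    -0.   -19.98]
```

jog_arm(targets="0.4225 0.279 0.147 0 0 -20 1;0.4225 0.279 0.147 0 0 -20 1;0.4225 0.279 0.147 0 0 -20 1;0.4225 0.279 0.147 0 0 -20 1;0.4225 0.279 0.147 0 0 -20 1;0.4225 0.279 0.147 0 0 -20 1;0.4225 0.279 0.147 0 0 -20 1;0.4225 0.279 0.147 0 0 -20 1")

```text
clock: 2.1
tool_pos: [0.509, 0.2653, 0.087]
orientation: [-180.0, -0.0, 2.0]
force: [0.2, 1.9, -0.6]
opening: 0.0878
```

```bash
python3 g.py 524,246,80,2 524,246,4,2
```

```text
t 2.1 pos [0.509  0.2653 0.087 ] rpy [-1.7997e+02 -5.0000e-02  2.0500e+00] open 0.0878 q [ 47.  18. -23.   0. -49.  45.] F [ 0.2  1.9 -0.6]
524,246,80,2 -> [0.0143 0.0198 0.007 ] [-0.03 -0.05  0.05]
524,246,4,2 -> [0.0142 0.0199 0.083 ] [-0.03 -0.05  0.05]
```

jog_arm(targets="0.0143 0.0198 0.007 0 0 0 1;0.0143 0.0198 0.007 0 0 0 1;0.0143 0.0198 0.045 0 0 0 1;0.0143 0.0198 0.082 0 0 0 1;0.0143 0.0198 0.082 0 0 0 1;0.0143 0.0198 0.082 0 0 0 -1;0.0143 0.0198 0.082 0 0 0 -1;0.0143 0.0198 0.082 0 0 0 -1")

```text
clock: 3.1
tool_pos: [0.5245, 0.2466, 0.0062]
orientation: [-179.9, -0.1, 2.1]
force: [0.0, 0.1, 0.7]
opening: 0.0633
```

```bash
python3 g.py 524,246,70,2 537.5,390,60,2
```

```text
t 3.1 pos [0.5245 0.2466 0.0062] rpy [-1.799e+02 -1.300e-01  2.060e+00] open 0.0633 q [ 45.  25. -26.   0. -39.  48.] F [0.  0.1 0.7]
524,246,70,2 -> [-0.0004  0.0005 -0.0638] [-0.1  -0.13  0.06]
537.5,390,60,2 -> [ 0.0182 -0.1429 -0.0534] [-0.1  -0.13  0.06]
```

jog_arm(targets="0 0 0 0 0 0 -1;0 0 0 0 0 0 -1;0 0 0 0 0 0 -1;0 0 0 0 0 0 -1;0 0 -0.04 0 0 0 -1;0 0 -0.055 0 0 0 -1;0.009 -0.07 -0.055 0 0 0 -1;0.018 -0.143 -0.055 0 0 0 -1")

```text
clock: 4.1
tool_pos: [0.5359, 0.372, 0.062]
orientation: [-179.9, -0.2, 2.0]
force: [1.3, 0.1, -0.6]
opening: 0.0576
```

```bash
python3 g.py 537.5,390,60,2 537.5,390,10,2; python3 - <<'E'
from h import *
p=snapshot('wrist');save(p,'w1');p=snapshot('top');save(p,'t1')
E
```

```text
t 4.1 pos [0.5359 0.372  0.062 ] rpy [-1.7985e+02 -1.6000e-01  1.9700e+00] open 0.0576 q [ 52.  26. -14.   0. -50.  40.] F [ 1.3  0.1 -0.6]
537.5,390,60,2 -> [ 0.0022 -0.0179  0.002 ] [-0.15 -0.16 -0.03]
537.5,390,10,2 -> [ 0.0021 -0.0178  0.052 ] [-0.15 -0.16 -0.03]
```

View pics/w1.png

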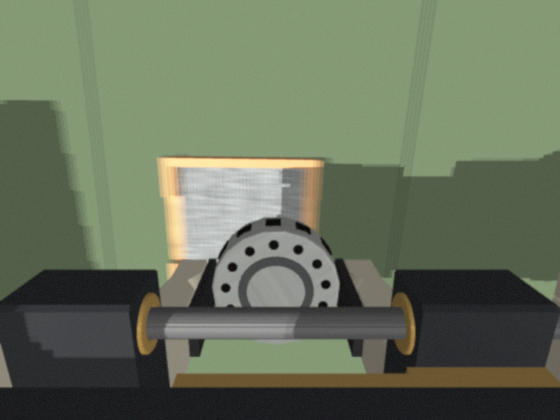

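The pipe is held between the fingers at (275,285), so I'll place it.

jog_arm(targets="0.002 -0.018 0.002 0 0 0 -1;0.002 -0.018 0.002 0 0 0 -1;0.002 -0.018 0.03 0 0 0 -1;0.002 -0.018 0.046 0 0 0 -1;0.002 -0.018 0.052 0 0 0 -1;0.002 -0.018 0.052 0 0 0 -1;0.002 -0.018 0.052 0 0 0 -1;0.002 -0.018 0.052 0 0 0 -1")

```text
clock: 5.2
tool_pos: [0.5379, 0.3941, 0.0102]
orientation: [-179.8, -0.2, 2.3]
force: [-2.1, -2.2, 6.4]
opening: 0.0573
```

```bash
python3 g.py 537.5,390,10,2
```

```text
t 5.2 pos [0.5379 0.3941 0.0102] rpy [-179.84   -0.24    2.26] open 0.0573 q [ 53.  31. -14.   0. -45.  39.] F [-2.1 -2.2  6.4]
537.5,390,10,2 -> [-0.0006  0.0041  0.0002] [-0.17 -0.24  0.26]
```

jog_arm(targets="0 0.002 -0.002 0 0 0 -1;0 0.004 -0.002 0 0 0 -1;0 0.004 -0.001 0 0 0 -1;0 0.004 0 0 0 0 -1;0 0.004 0 0 0 0 1;0 0.004 0 0 0 0 1;0 0.004 0 0 0 0 1;0 0.004 0 0 0 0 1")

```text
clock: 6.2
tool_pos: [0.538, 0.3902, 0.0102]
orientation: [-179.8, -0.2, 2.3]
force: [0.5, 0.5, 0.3]
opening: 0.0867
```

```bash
python3 g.py 537,390,80,2 637,160,80,47.6
```

```text
t 6.2 pos [0.538  0.3902 0.0102] rpy [-179.84   -0.24    2.26] open 0.0867 q [ 53.  31. -14.   0. -45.  39.] F [0.5 0.5 0.3]
537,390,80,2 -> [-0.0007 -0.0001 -0.0698] [-0.16 -0.24  0.26]
637,160,80,47.6 -> [ 0.0901  0.2337 -0.0701] [ -0.06  -0.29 -45.34]
```

jog_arm(targets="0 0 -0.06 0 0 0 1;0 0 -0.07 0 0 -8 1;0.09 0.234 -0.07 0 0 -45 1;0.09 0.234 -0.07 0 0 -45 1;0.09 0.234 -0.07 0 0 -45 1;0.09 0.234 -0.07 0 0 -45 1;0.09 0.234 -0.07 0 0 -45 1;0.09 0.234 -0.07 0 0 -45 1")

```text
clock: 7.2
tool_pos: [0.637, 0.1592, 0.0798]
orientation: [180.0, -0.3, 47.1]
force: [-0.2, 0.4, -0.2]
opening: 0.0874
```

```bash
python3 - <<'E'
from h import *
p=snapshot('top');save(p,'t2'); blobs(p,[(103,205)],.018,.04)
E
python3 g.py 637,160,80,47.6 637,160,4,47.6
```

```text
(103, 205) 582 c [537.3 389. ] mean [536.7 388.8  26.5] size [58.  56.3] longaxis yaw 46.7
t 7.25 pos [0.6368 0.1601 0.0798] rpy [179.95  -0.3   47.22] open 0.0875 q [ 31.  26. -12.  -0. -52. 106.] F [-0.5  0.6 -0.3]
637,160,80,47.6 -> [ 0.      0.0002 -0.0002] [ 0.05 -0.3  -0.38]
637,160,4,47.6 -> [-0.0003  0.0001  0.0758] [ 0.05 -0.3  -0.38]
```

View pics/t2.png

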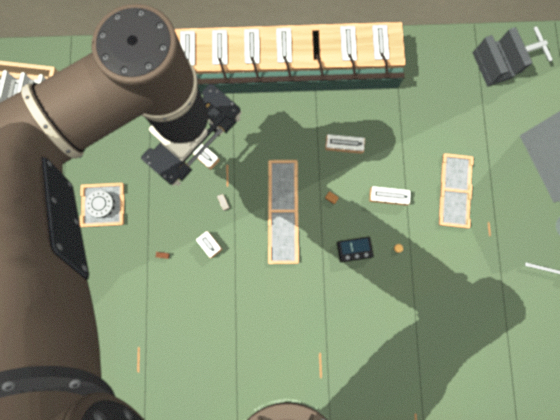

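The pipe sits in the middle of its tray at (100,204), and the gripper is above short block A at (207,155). I'll go down and grip it.

jog_arm(targets="0 0 0.045 0 -0.3 -0.4 1;0 0 0.074 0 -0.3 -0.4 0.6;0 0 0.0758 0 -0.3 -0.4 -1;0 0 0.0758 0 -0.3 -0.4 -1;0 0 0.0758 0 -0.3 -0.4 -1;0 0 0.0758 0 -0.3 -0.4 -1;0 0 0.0758 0 -0.3 -0.4 -1;0 0 0.0758 0 -0.3 -0.4 -1")

```text
clock: 8.25
tool_pos: [0.6374, 0.1604, 0.0046]
orientation: [179.9, -0.0, 47.6]
force: [-1.1, 1.0, 3.8]
opening: 0.0301
```

```bash
python3 g.py 637,160,80,47.6  585,-393,80,-7.8 
```

```text
t 8.25 pos [0.6374 0.1604 0.0046] rpy [ 1.7993e+02 -3.0000e-02  4.7620e+01] open 0.0301 q [ 31.  31. -15.   0. -44. 106.] F [-1.1  1.   3.8]
637,160,80,47.6 -> [-0.0005  0.     -0.0754] [ 0.07 -0.03  0.02]
585,-393,80,-7.8 -> [-0.444   0.3344 -0.0753] [ 5.000e-02 -6.000e-02  5.542e+01]
```

jog_arm(targets="0 0 0 0 0 0 -1;0 0 -0.05 0 0 0 -1;-0.02 0.015 -0.075 0 0 5 -1;-0.444 0.334 -0.075 0 0 55.4 -1;-0.444 0.334 -0.075 0 0 55.4 -1;-0.444 0.334 -0.075 0 0 55.4 -1;-0.444 0.334 -0.075 0 0 55.4 -1;-0.444 0.334 -0.075 0 0 55.4 -1")

```text
clock: 9.25
tool_pos: [0.6049, -0.1775, 0.0797]
orientation: [180.0, -0.1, -8.1]
force: [0.8, -0.2, -0.6]
opening: 0.0296
```

```bash
python3 g.py  585,-393,80,-7.8 
```

```text
t 9.25 pos [ 0.6049 -0.1775  0.0797] rpy [ 1.7999e+02 -7.0000e-02 -8.0600e+00] open 0.0296 q [  1.  24. -16.   0. -51.  81.] F [ 0.8 -0.2 -0.6]
585,-393,80,-7.8 -> [ 0.0105  0.2161 -0.0003] [ 0.01 -0.07 -0.26]
```

jog_arm(targets="0.0105 0.216 0 0 0 -0.2 -1;0.0105 0.216 0 0 0 -0.2 -1;0.0105 0.216 0 0 0 -0.2 -1;0.0105 0.216 0 0 0 -0.2 -1;0.0105 0.216 0 0 0 -0.2 -1;0.0105 0.216 0.02 0 0 -0.2 -1;0.0105 0.216 0.04 0 0 -0.2 -1;0.0105 0.216 0.04 0 0 -0.2 -1")

```text
clock: 10.25
tool_pos: [0.5835, -0.3911, 0.0367]
orientation: [-179.9, 0.2, -7.8]
force: [-0.1, 0.5, -0.4]
opening: 0.0295
```

```bash
python3 g.py  585,-393,9,-7.8 ; python3 - <<'E'
from h import *
p=snapshot('top');save(p,'t3');p=snapshot('wrist');save(p,'w3')
E
```

```text
t 10.25 pos [ 0.5835 -0.3911  0.0367] rpy [-179.93    0.2    -7.81] open 0.0295 q [-18.  32.  -7.  -0. -51. 100.] F [-0.1  0.5 -0.4]
585,-393,9,-7.8 -> [0.0018 0.0017 0.0276] [-0.07  0.2  -0.01]
```

View pics/w3.png

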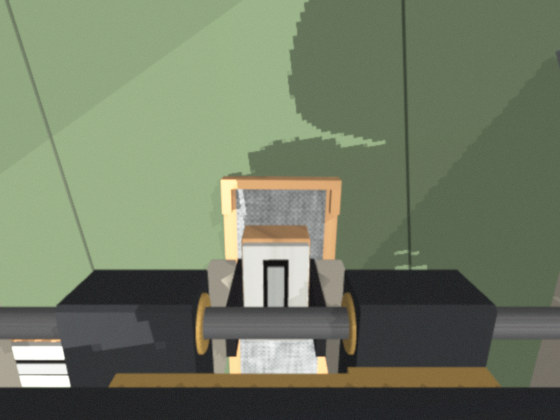

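View pics/t3.png

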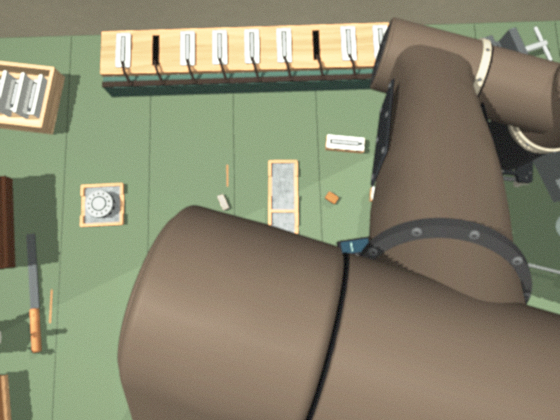

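The wrist view shows short A at (277,270), centred across the far short bay. Lowering and releasing.

jog_arm(targets="0.0018 0.0017 0.015 0 0 0 -1;0.0018 0.0017 0.0265 0 0 0 -1;0.0018 0.0017 0.0275 0 0 0 -1;0.0018 0.0017 0.0275 0 0 0 -1;0.0018 0.0017 0.0275 0 0 0 -1;0.0018 0.0017 0.0275 0 0 0 1;0.0018 0.0017 0.0275 0 0 0 1;0.0018 0.0017 0.0275 0 0 0 1")

```text
clock: 11.35
tool_pos: [0.5868, -0.3941, 0.0119]
orientation: [180.0, -0.0, -7.8]
force: [0.1, -1.1, 0.1]
opening: 0.0543
```

```bash
python3 g.py  585,-393,80,-7.8 658,-148,80,83.2 537,-239,80,81.9 
```

```text
t 11.35 pos [ 0.5868 -0.3941  0.0119] rpy [ 1.7998e+02 -3.0000e-02 -7.7900e+00] open 0.0543 q [-18.  34.  -8.   0. -48. 100.] F [ 0.1 -1.1  0.1]
585,-393,80,-7.8 -> [-0.0019 -0.0009 -0.0681] [ 0.02 -0.03  0.01]
658,-148,80,83.2 -> [ 0.0372 -0.2535 -0.0681] [ 4.000e-02 -1.000e-02 -9.099e+01]
537,-239,80,81.9 -> [-0.0703 -0.1469 -0.0681] [ 4.000e-02 -1.000e-02 -8.969e+01]
```

jog_arm(targets="0 0 -0.03 0 0 0 1;0 0 -0.068 0 0 0 1;-0.07 -0.147 -0.068 0 0 90 1;-0.07 -0.147 -0.068 0 0 90 1;-0.07 -0.147 -0.068 0 0 90 1;-0.07 -0.147 -0.068 0 0 90 1;-0.07 -0.147 -0.068 0 0 90 1;-0.07 -0.147 -0.068 0 0 90 1")

```text
clock: 12.35
tool_pos: [0.5375, -0.2388, 0.0802]
orientation: [-179.9, -0.0, -72.5]
force: [-0.1, 0.2, -0.9]
opening: 0.0876
```

```bash
python3 g.py  537,-239,80,-98.1 ; python3 - <<'E'
from h import *
p=snapshot('top');save(p,'t4');p=snapshot('wrist');save(p,'w4')
E
```

```text
t 12.35 pos [ 0.5375 -0.2388  0.0802] rpy [-1.7995e+02 -4.0000e-02 -7.2460e+01] open 0.0876 q [ -5.  20. -21.   0. -49.  22.] F [-0.1  0.2 -0.9]
537,-239,80,-98.1 -> [0.0001 0.0005 0.0002] [-0.06 -0.03 25.64]
```

View pics/w4.png

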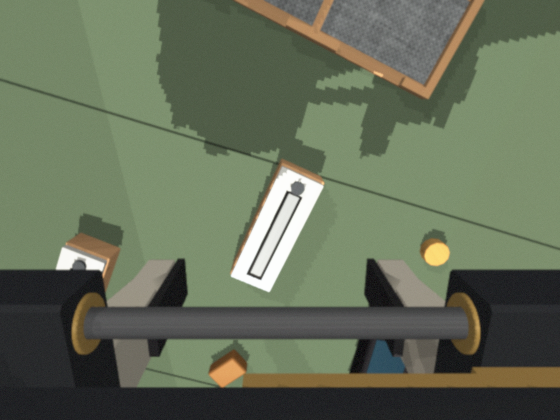

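The wrist view shows long B at (278,225), the tuner clear of the right finger at (385,360), and the cap at (435,252). I'll finish the turn and then descend.

jog_arm(targets="0 0 0 0 0 25.6 1;0 0 0 0 0 25.6 1;0 0 0.01 0 0 25.6 1;0 0 0.05 0 0 25.6 1;0 0 0.074 0 0 25.6 1;0 0 0.076 0 0 25.6 1;0 0 0.076 0 0 25.6 0;0 0 0.076 0 0 25.6 -1")

```text
clock: 13.45
tool_pos: [0.5383, -0.2391, 0.0053]
orientation: [-179.8, -0.0, -97.8]
force: [-0.8, 0.6, -0.5]
opening: 0.0731
```

```bash
python3 g.py  537,-239,4,-98.1
```

```text
t 13.45 pos [ 0.5383 -0.2391  0.0053] rpy [-1.7983e+02 -2.0000e-02 -9.7790e+01] open 0.0731 q [ -5.  26. -25.   0. -39.  -3.] F [-0.8  0.6 -0.5]
537,-239,4,-98.1 -> [0.0001 0.0013 0.0013] [-0.17 -0.02  0.31]
```

jog_arm(targets="0 0 0.001 0 0 0 -1;0 0 0.001 0 0 0 -1;0 0 0.001 0 0 0 -1;0 0 0.001 0 0 0 -1;0 0 0.001 0 0 0 -1;0 0 0.001 0 0 0 -1;0 0 0.001 0 0 0 -1;0 0 -0.05 0 0 0 -1")

```text
clock: 14.45
tool_pos: [0.5352, -0.2385, 0.0521]
orientation: [179.7, -0.0, -97.8]
force: [0.8, -0.4, 0.2]
opening: 0.0298
```

```bash
python3 g.py  455.5,-5.6,80,-1.4
```

```text
t 14.45 pos [ 0.5352 -0.2385  0.0521] rpy [179.68  -0.   -97.83] open 0.0298 q [ -5.  22. -23.  -0. -46.  -3.] F [ 0.8 -0.4  0.2]
455.5,-5.6,80,-1.4 -> [-0.2199  0.1108 -0.0273] [  0.24   0.27 -96.43]
```

jog_arm(targets="0 0 -0.028 0 0 -10 -1;-0.22 0.111 -0.028 0 0 -96.4 -1;-0.22 0.111 -0.028 0 0 -96.4 -1;-0.22 0.111 -0.028 0 0 -96.4 -1;-0.22 0.111 -0.028 0 0 -96.4 -1;-0.22 0.111 -0.028 0 0 -96.4 -1;-0.22 0.111 -0.028 0 0 -96.4 -1;-0.22 0.111 -0.028 0 0 -96.4 -1")

```text
clock: 15.45
tool_pos: [0.4552, -0.005, 0.0807]
orientation: [180.0, 0.3, -12.2]
force: [0.2, -0.3, -0.4]
opening: 0.0298
```

```bash
python3 g.py  455.5,-5.6,80,-1.4
```

```text
t 15.45 pos [ 0.4552 -0.005   0.0807] rpy [179.99   0.31 -12.22] open 0.0298 q [ 24.   9. -37.  -0. -44.  54.] F [ 0.2 -0.3 -0.4]
455.5,-5.6,80,-1.4 -> [0.0004 0.0005 0.0007] [-1.000e-02  3.100e-01 -1.082e+01]
```

jog_arm(targets="0 0.0005 0 0 0.3 -10.8 -1;0 0.0005 0 0 0.3 -10.8 -1;0 0.0005 0 0 0.3 -10.8 -1;0 0.0005 0.03 0 0.3 -10.8 -1;0 0.0005 0.04 0 0.3 -10.8 -1;0 0.0005 0.04 0 0.3 -10.8 -1;0 0.0005 0.04 0 0.3 -10.8 -1;0 0.0005 0.04 0 0.3 -10.8 -1")

```text
clock: 16.45
tool_pos: [0.4554, -0.0053, 0.0414]
orientation: [-180.0, -0.1, -1.4]
force: [-0.2, 0.6, -0.7]
opening: 0.0299
```

```bash
python3 g.py  455.5,-5.6,10,-1.4; python3 - <<'E'
from h import *
p=snapshot('top');save(p,'t5');p=snapshot('wrist');save(p,'w5')
E
```

```text
t 16.45 pos [ 0.4554 -0.0053  0.0414] rpy [-1.7996e+02 -6.0000e-02 -1.4300e+00] open 0.0299 q [ 24.  12. -40.  -0. -38.  64.] F [-0.2  0.6 -0.7]
455.5,-5.6,10,-1.4 -> [0.     0.0003 0.0314] [-0.04 -0.06 -0.03]
```

View pics/w5.png

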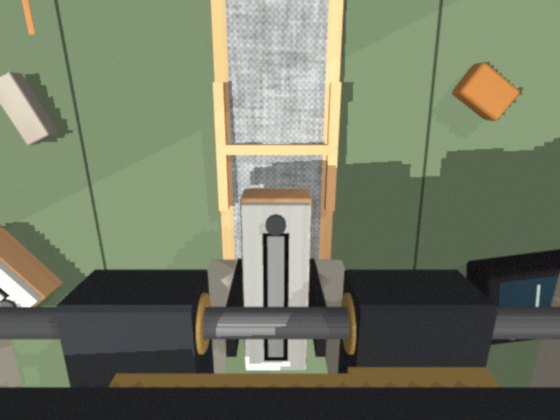

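View pics/t5.png

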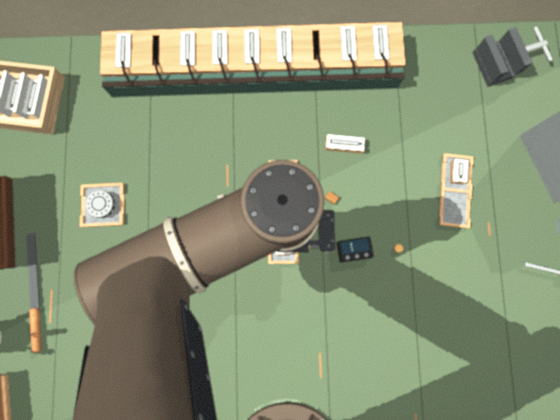

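Long B at (277,275) lines up with the near bay, and short A shows in the far short bay at (460,170). Lowering and releasing.

jog_arm(targets="0 0.0003 0.018 0 0 0 -1;0 0.0003 0.03 0 0 0 -1;0 0.0003 0.031 0 0 0 -1;0 0.0003 0.031 0 0 0 -1;0 0.0003 0.031 0 0 0 1;0 0.0003 0.031 0 0 0 1;0 0.0003 0.031 0 0 0 1;0 0.0003 0.031 0 0 0 1")

```text
clock: 17.55
tool_pos: [0.4554, -0.0056, 0.0104]
orientation: [-180.0, -0.1, -1.4]
force: [-0.4, 0.6, 0.1]
opening: 0.0641
```

```bash
python3 g.py 455,-5,80,-1.4 443,154.5,80,37.7
```

```text
t 17.55 pos [ 0.4554 -0.0056  0.0104] rpy [-1.7995e+02 -6.0000e-02 -1.4300e+00] open 0.0641 q [ 24.  16. -42.  -0. -33.  64.] F [-0.4  0.6  0.1]
455,-5,80,-1.4 -> [-0.0003 -0.0006 -0.0696] [-0.05 -0.06 -0.03]
443,154.5,80,37.7 -> [-0.0163 -0.1598 -0.0695] [-2.000e-02 -8.000e-02 -3.913e+01]
```

jog_arm(targets="0 0 -0.03 0 0 0 1;0 0 -0.07 0 0 0 1;-0.016 -0.16 -0.07 0 0 -39 1;-0.016 -0.16 -0.07 0 0 -39 1;-0.016 -0.16 -0.07 0 0 -39 1;-0.016 -0.16 -0.07 0 0 -39 1;-0.016 -0.16 -0.07 0 0 -39 1;-0.016 -0.16 -0.07 0 0 -39 1")

```text
clock: 18.55
tool_pos: [0.4432, 0.1543, 0.0804]
orientation: [180.0, -0.1, 37.4]
force: [-0.3, 0.0, 0.1]
opening: 0.0876
```

```bash
python3 g.py 443,154.5,80,37.7 443,154.5,4,37.7;python3 - <<'E'
from h import *
p=snapshot('top');save(p,'t6');blobs(p,[(284,237),(460,170)],.02,.04)
E
```

```text
t 18.55 pos [0.4432 0.1543 0.0804] rpy [ 1.800e+02 -6.000e-02  3.739e+01] open 0.0876 q [ 43.  10. -36.   0. -44.  84.] F [-0.3  0.   0.1]
443,154.5,80,37.7 -> [-0.     -0.0002  0.0004] [ 0.   -0.06 -0.31]
443,154.5,4,37.7 -> [-0.0001 -0.0002  0.0764] [ 0.   -0.06 -0.31]
(284, 237) 555 c [456.1  -5. ] mean [454.8  -4.3  28.1] size [81.6 29.8] longaxis yaw -1.5
(460, 170) 326 c [ 585.6 -393.3] mean [ 585.3 -391.9   27.6] size [49.6 31.5] longaxis yaw -6.4
```

View pics/t6.png

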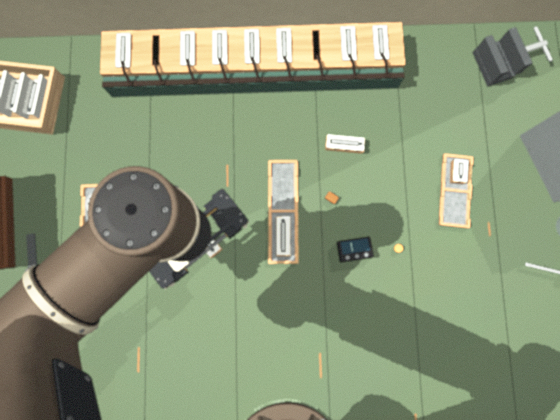

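Long B is in its bay at (283,237), measured at 456,-5, and short A is in its bay at (460,170). Next, grip short B.

jog_arm(targets="0 0 0.045 0 0 -0.3 1;0 0 0.074 0 0 -0.3 0.6;0 0 0.076 0 0 -0.3 -1;0 0 0.076 0 0 -0.3 -1;0 0 0.076 0 0 -0.3 -1;0 0 0.076 0 0 -0.3 -1;0 0 0.076 0 0 -0.3 -1;0 0 0.076 0 0 -0.3 -1")

```text
clock: 19.6
tool_pos: [0.4435, 0.1545, 0.0049]
orientation: [180.0, -0.1, 37.7]
force: [-1.7, 0.3, 4.7]
opening: 0.0297
```

```bash
python3 g.py 443,154.5,80,37.7 508.3,-383,80,-7.8
```

```text
t 19.6 pos [0.4435 0.1545 0.0049] rpy [ 1.800e+02 -1.100e-01  3.772e+01] open 0.0297 q [ 43.  17. -40.   0. -32.  84.] F [-1.7  0.3  4.7]
443,154.5,80,37.7 -> [-0.0002 -0.0003 -0.0751] [ 0.   -0.11  0.02]
508.3,-383,80,-7.8 -> [-0.2774  0.4648 -0.0756] [-4.000e-02 -1.100e-01  4.552e+01]
```

jog_arm(targets="0 0 0 0 0 0 -1;0 0 -0.05 0 0 0 -1;-0.01 0.015 -0.085 0 0 5 -1;-0.277 0.465 -0.085 0 0 45.5 -1;-0.277 0.465 -0.085 0 0 45.5 -1;-0.277 0.465 -0.085 0 0 45.5 -1;-0.277 0.465 -0.085 0 0 45.5 -1;-0.277 0.465 -0.085 0 0 45.5 -1")

```text
clock: 20.6
tool_pos: [0.4829, -0.1758, 0.0896]
orientation: [-179.9, -0.1, -7.9]
force: [1.8, 1.1, -0.8]
opening: 0.0297
```

```bash
python3 g.py 508.3,-383,80,-7.8
```

```text
t 20.6 pos [ 0.4829 -0.1758  0.0896] rpy [-1.7992e+02 -1.0000e-01 -7.8900e+00] open 0.0297 q [  2.  13. -30.  -0. -47.  80.] F [ 1.8  1.1 -0.8]
508.3,-383,80,-7.8 -> [0.0536 0.2018 0.0094] [-0.08 -0.1  -0.09]
```

jog_arm(targets="0.0536 0.202 0.009 0 0 0 -1;0.0536 0.202 0.009 0 0 0 -1;0.0536 0.202 0.009 0 0 0 -1;0.0536 0.202 0.009 0 0 0 -1;0.0536 0.202 0.009 0 0 0 -1;0.0536 0.202 0.03 0 0 0 -1;0.0536 0.202 0.04 0 0 0 -1;0.0536 0.202 0.04 0 0 0 -1")

```text
clock: 21.6
tool_pos: [0.5079, -0.3821, 0.0488]
orientation: [-179.9, 0.0, -7.8]
force: [0.9, 1.1, 0.1]
opening: 0.0297
```

```bash
python3 g.py 508.3,-383,10,-7.8;python3 - <<'E'
from h import *
p=snapshot('wrist');save(p,'w7')
E
```

```text
t 21.6 pos [ 0.5079 -0.3821  0.0488] rpy [-179.89    0.     -7.83] open 0.0297 q [-19.  26. -16.  -0. -48. 102.] F [0.9 1.1 0.1]
508.3,-383,10,-7.8 -> [0.0005 0.001  0.0388] [-0.11  0.   -0.03]
```

View pics/w7.png

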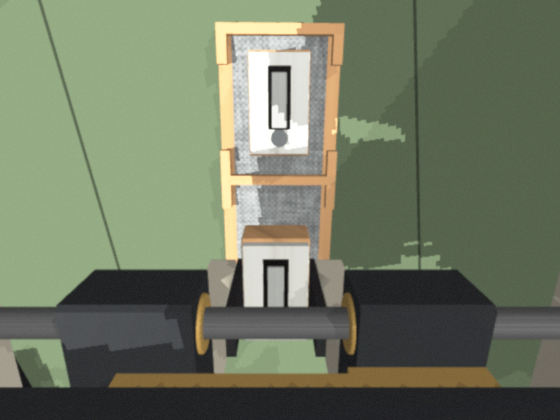

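Short A lies flat and centred at (279,102), and held short B at (277,270) is over the near bay. Lowering and releasing.

jog_arm(targets="0.0005 0.0005 0.02 0 0 0 -1;0.0005 0.0005 0.036 0 0 0 -1;0.0005 0.0005 0.0385 0 0 0 -1;0.0005 0.0005 0.0385 0 0 0 -1;0.0005 0.0005 0.0385 0 0 0 1;0.0005 0.0005 0.0385 0 0 0 1;0.0005 0.0005 0.0385 0 0 0 1;0.0005 0.0005 0.0385 0 0 0 1")

```text
clock: 22.65
tool_pos: [0.509, -0.383, 0.0112]
orientation: [-179.9, -0.1, -7.8]
force: [0.1, 0.2, -0.1]
opening: 0.0645
```

```bash
python3 g.py 658,-148.5,80,-96.8
```

```text
t 22.65 pos [ 0.509  -0.383   0.0112] rpy [-1.7992e+02 -8.0000e-02 -7.8200e+00] open 0.0645 q [-19.  29. -18.  -0. -43. 102.] F [ 0.1  0.2 -0.1]
658,-148.5,80,-96.8 -> [ 0.1158 -0.2527 -0.0682] [-1.300e-01 -1.000e-02  8.898e+01]
```

jog_arm(targets="0 0 -0.03 0 0 0 1;0 0 -0.068 0 0 0 1;0.116 -0.253 -0.068 0 0 89 1;0.116 -0.253 -0.068 0 0 89 1;0.116 -0.253 -0.068 0 0 89 1;0.116 -0.253 -0.068 0 0 89 1;0.116 -0.253 -0.068 0 0 89 1;0.116 -0.253 -0.068 0 0 89 1")

```text
clock: 23.65
tool_pos: [0.6597, -0.1455, 0.0795]
orientation: [-179.9, 0.0, -71.5]
force: [0.2, 0.1, -0.1]
opening: 0.0877
```

```bash
python3 g.py 658,-148.5,80,-96.8
```

```text
t 23.65 pos [ 0.6597 -0.1455  0.0795] rpy [-1.7987e+02  3.0000e-02 -7.1510e+01] open 0.0877 q [  4.  27.  -9.  -0. -53.  15.] F [ 0.2  0.1 -0.1]
658,-148.5,80,-96.8 -> [ 0.0023  0.0026 -0.0005] [-0.12  0.05 25.29]
```

jog_arm(targets="0.0023 0.002 0 0 0 25.3 1;0.0023 0.002 0 0 0 25.3 1;0.0023 0.002 0.01 0 0 25.3 1;0.0023 0.002 0.05 0 0 25.3 1;0.0023 0.002 0.073 0 0 25.3 1;0.0023 0.002 0.0755 0 0 25.3 1;0.0023 0.002 0.0755 0 0 25.3 0;0.0023 0.002 0.0755 0 0 25.3 -1")

```text
clock: 24.65
tool_pos: [0.6597, -0.1483, 0.0055]
orientation: [-179.8, 0.1, -96.8]
force: [0.6, -0.2, 0.5]
opening: 0.0731
```

jog_arm(targets="0 0 0 0 0 0 -1;0 0 0 0 0 0 -1;0 0 0 0 0 0 -1;0 0 0 0 0 0 -1;0 0 0 0 0 0 -1;0 0 0 0 0 0 -1;0 0 0 0 0 0 -1;0 0 -0.05 0 0 0 -1")

```text
clock: 25.65
tool_pos: [0.6562, -0.1482, 0.0515]
orientation: [179.7, 0.1, -96.8]
force: [1.2, -1.0, 0.6]
opening: 0.0298
```

```bash
python3 g.py 566,-8.2,80,-1.4
```

```text
t 25.65 pos [ 0.6562 -0.1482  0.0515] rpy [ 1.7973e+02  5.0000e-02 -9.6840e+01] open 0.0298 q [  4.  29. -11.  -0. -51. -11.] F [ 1.2 -1.   0.6]
566,-8.2,80,-1.4 -> [-0.1283  0.1064 -0.0279] [  0.16   0.27 -95.44]
```

jog_arm(targets="0 0 -0.028 0 0 -10 -1;-0.128 0.106 -0.028 0 0 -95.4 -1;-0.128 0.106 -0.028 0 0 -95.4 -1;-0.128 0.106 -0.028 0 0 -95.4 -1;-0.128 0.106 -0.028 0 0 -95.4 -1;-0.128 0.106 -0.028 0 0 -95.4 -1;-0.128 0.106 -0.028 0 0 -95.4 -1;-0.128 0.106 -0.028 0 0 -95.4 -1")

```text
clock: 26.65
tool_pos: [0.5663, -0.0084, 0.0801]
orientation: [-180.0, 0.3, -11.3]
force: [-0.1, -0.6, -0.5]
opening: 0.03
```

```bash
python3 g.py 566,-8.2,80,-1.4
```

```text
t 26.65 pos [ 0.5663 -0.0084  0.0801] rpy [-179.96    0.27  -11.28] open 0.03 q [ 19.  19. -24.  -0. -48.  60.] F [-0.1 -0.6 -0.5]
566,-8.2,80,-1.4 -> [-0.0003 -0.0001  0.0001] [-0.06  0.27 -9.88]
```

jog_arm(targets="0 0 0 0 0.3 -9.9 -1;0 0 0 0 0.3 -9.9 -1;0 0 0 0 0.3 -9.9 -1;0 0 0.03 0 0.3 -9.9 -1;0 0 0.04 0 0.3 -9.9 -1;0 0 0.04 0 0.3 -9.9 -1;0 0 0.04 0 0.3 -9.9 -1;0 0 0.04 0 0.3 -9.9 -1")

```text
clock: 27.65
tool_pos: [0.5667, -0.0082, 0.0409]
orientation: [-179.9, -0.1, -1.4]
force: [-0.6, -0.3, -0.7]
opening: 0.0296
```

```bash
python3 g.py 566,-8.2,10,-1.4;python3 - <<'E'
from h import *
p=snapshot('wrist');save(p,'w8')
p=snapshot('top');save(p,'t8')
E
```

```text
t 27.65 pos [ 0.5667 -0.0082  0.0409] rpy [-1.7992e+02 -1.1000e-01 -1.3900e+00] open 0.0296 q [ 19.  21. -26.  -0. -43.  70.] F [-0.6 -0.3 -0.7]
566,-8.2,10,-1.4 -> [-0.0008  0.0001  0.0309] [-0.08 -0.11  0.01]
```

View pics/w8.png

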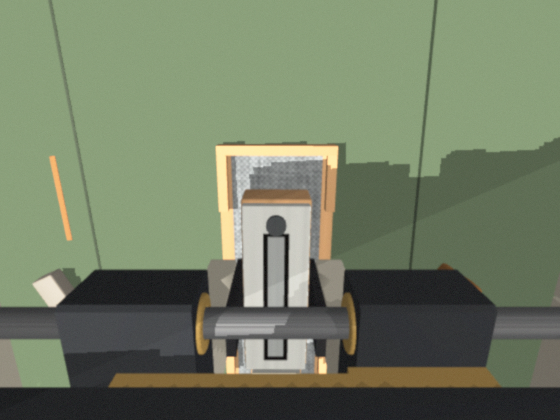

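Long A at (277,275) is lined up in the far bay. Lowering and releasing.

jog_arm(targets="-0.0005 0 0.018 0 0 0 -1;-0.0005 0 0.03 0 0 0 -1;-0.0005 0 0.031 0 0 0 -1;-0.0005 0 0.031 0 0 0 -1;-0.0005 0 0.031 0 0 0 1;-0.0005 0 0.031 0 0 0 1;-0.0005 0 0.031 0 0 0 1;-0.0005 0 0.031 0 0 0 1")

```text
clock: 28.75
tool_pos: [0.5661, -0.0082, 0.0098]
orientation: [-179.9, -0.1, -1.4]
force: [-0.3, 0.1, -0.3]
opening: 0.0643
```

jog_arm(targets="0 0 -0.03 0 0 0 1;0 0 -0.09 0 0 0 1;0 0 -0.15 0 0 0 1;0.03 -0.06 -0.2 0 0 0 1;0.03 -0.12 -0.2 0 0 0 1;0.03 -0.18 -0.2 0 0 0 1;0.03 -0.18 -0.2 0 0 0 1;0.03 -0.18 -0.2 0 0 0 1")

```text
clock: 29.75
tool_pos: [0.5997, 0.1714, 0.2097]
orientation: [-179.9, -0.1, -1.3]
force: [0.5, -0.1, -0.1]
opening: 0.0874
```

```bash
python3 g.py ;python3 - <<'E'
from h import *
p=snapshot('top');save(p,'t9');blobs(p,[(283,185),(284,237),(460,170),(455,207),(100,204),(355,249)],.016,.04)
p=snapshot('scene');save(p,'s9');blobs(p,[(277,226),(248,205),(148,302),(168,330),(360,140),(200,228)],.016,.04)
E
```

```text
t 29.75 pos [0.5997 0.1714 0.2097] rpy [-1.7995e+02 -7.0000e-02 -1.2900e+00] open 0.0874 q [ 34.  16.  -8.  -0. -66.  55.] F [ 0.5 -0.1 -0.1]
(283, 185) 533 c [565.   -7.1] mean [564.4  -7.2  28.2] size [82.9 28.4] longaxis yaw -1.7
(284, 237) 559 c [456.1  -4.9] mean [454.7  -4.3  27.9] size [81.7 29.9] longaxis yaw -1.6
(460, 170) 350 c [ 585.8 -392.8] mean [ 585.  -391.3   26.8] size [50.  30.9] longaxis yaw -7.6
(455, 207) 364 c [ 508.8 -381.1] mean [ 507.9 -379.5   27. ] size [50.5 30.1] longaxis yaw -7.8
(100, 204) 595 c [536.8 389.2] mean [536.4 388.3  26.3] size [57.5 57.2] longaxis yaw -10.9
(355, 249) 738 c [ 423.7 -157.3] mean [ 423.3 -156.7   24.2] size [72.3 46.1] longaxis yaw -83.4
(277, 226) 343 c [569.  -10.1] mean [571.6 -12.5  27. ] size [84.5 32.7] longaxis yaw -2.3
(248, 205) 314 c [459.4  -8.4] mean [462.2  -9.8  26.8] size [86.1 32.5] longaxis yaw -1.8
(148, 302) 245 c [ 511.2 -384.4] mean [ 514.1 -385.1   27.3] size [52.  29.4] longaxis yaw -7.8
(168, 330) 269 c [ 589.9 -396.3] mean [ 591.7 -396.8   27.4] size [51.7 29.9] longaxis yaw -7.8
(360, 140) 230 c [543.9 386.4] mean [543.9 385.   25.3] size [59.9 51.1] longaxis yaw -76.0
(200, 228) 405 c [ 427.2 -160.3] mean [ 428.4 -161.5   23.6] size [72.9 46.6] longaxis yaw -82.8
```

View pics/t9.png

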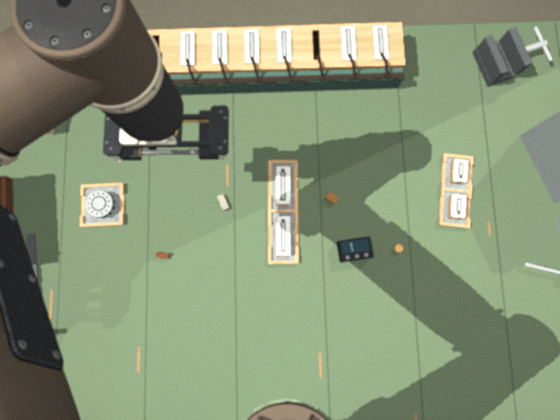

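View pics/s9.png

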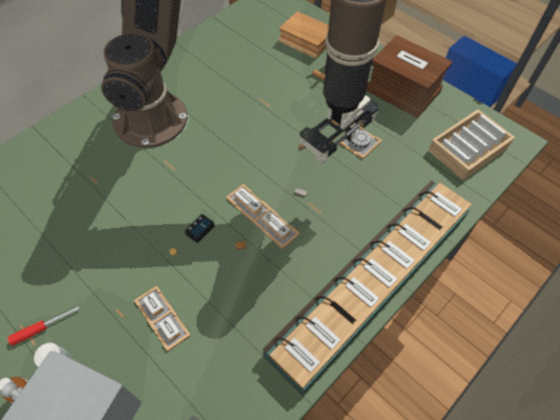

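All five parts are flat and centred in their bays in both views, the tuner hasn't moved, and the arm is clear. Handing in.

```bash
python3 -c "
from plant import job
print(job.close_job())"
```

```text
the job is handed in; nothing more can be done
None
```

I moved all five parts into their trays and handed the job in at about 30 s of robot time, well under the 115 s limit. The hand-in gives no verdict, so these results come from my last pictures.

| Check (top camera) | Result |
|---|---|
| Long blocks | about 1–3 mm from their bay centres |
| Short blocks | about 1–2 mm from their bay centres |
| Pitch pipe | within about 2 mm of the square tray's centre |
| Tops of the parts | 26–28 mm high, as expected for parts lying flat on the 4 mm tray floors |
| Tuner | less than 1 mm from its first measured position |
| Gripper | open and about 0.2 m above the bench, touching nothing |

- **Scene camera:** it gave positions 3–7 mm away from the top camera's. The unmoved tuner shifted by a similar amount, so I put this down to a camera offset rather than misplacement. It is still well inside the limits.
- **Releases:** the short blocks were let go 1–3 mm above the tray floor. The last pictures show both flat and in place.

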